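Pin a rod foot block and hold it against the sprung stop

ROBOT

A 6-joint arm with a two-finger parallel gripper is mounted at the origin on a cart in front of the work surface, level with it; the furniture and walls round the work are solid. World frame = base frame: x ahead of the robot, y to its left, z up, the work surface at z = 0. Lengths are in m, angles in rad, forces in N, time in s.
With the tool pointing down it reaches from about 0.375 to 0.975 m from the base axis. Payload 3.8 kg.
Tool frame: the origin (TCP) lies at the very end of the fingers, on their centre line; the grasp point (between the pads) lies 19 mm behind it; z points along the fingers, y is the line along which they close (so a half turn about z gives the same grasp; the last joint's range is limited). The gripper opens to 85 mm and grips with 20 to 120 N. Pads are 22 mm wide; open, the fingers measure 114 mm over their backs; the gripper's body (76 mm by 85 mm) begins 54 mm behind the grasp point. The pads swing forward as they close: fully open they stand 13 mm farther back than shut.
Start: joints at [-1.336, 0.264, 1.604, -0, 1.274, -0.037], TCP at [0.181, -0.65, 0.231] pointing down, gripper open.
Joint ranges: [-2.63, 2.63], [-0.94, 2.18], [0.31, 2.57], [-1.31, 4.45], [0, 2.66], [-2.55, 2.55]. Speed limits (rad/s): [2.57, 2.57, 3.14, 3.14, 3.14, 3.14].

INTERFACE

Orientations are given as a unit quaternion [w, x, y, z].
In Python, from workcell import r gives the robot as it stands. The module is installed in compiled form; this text tells all that it offers.
- The arm moves only by the shell command python3 -m jog 'ROWS' [FORCE]. ROWS is JSON, a list of rows, each a list of 3 entries, a list of its own where there are three numbers: the shift along the world's x, y, z in m, then the turn, a rotation vector about the world's x, y, z in units of 6 degrees (1.0 is 6 degrees), then the finger opening in m, from 0 to 0.0854. A call has 1 to 5 rows; each row is the pose to reach, as a shift and turn from the pose commanded when the call began; what a row does not reach only later rows make up. A row lasts 1/12 s, in which the tool goes at most 41.7 mm and 7.16 degrees, less where a joint would pass 70% of its speed; a pose out of reach is approached as far as the arm can. A call with a gripper value outside its range is refused whole. The fingers move at their own pace and stop on an object; FORCE is the grip in N (left out, the last holds). Time passes only in rows, so rows that repeat a pose let the fingers close. It gives the time, the measured TCP pose, the force, the opening and the grip force at its end, in the units of the state.
- r.sense(): the state, without advancing time (a new reading comes with each control period).
- r.get_image(name): name is "scene" or "top" or "wrist"; returns a dict with "pixels" (420x560x3 uint8, red, green, blue), "fx", "fy", "cx", "cy" (pixels), "extrinsics" (4x4, takes a point from world to camera coordinates). Camera axes: x right, y down, z forward; pixel columns grow to the right and rows downward; lengths in m; the calibration is good to about 2 mm. A picture is of the moment at which its call begins. There is no depth.
- r.close_job(): hands the job in; it is judged then, once.
Trained networks look in a picture, given as the dict that the camera call returned (one of the last four; its "shot" number tells which), for a name from the list of things; names that differ only in an ending like _2 or _b are one class to them, and where a whole thing is asked for, a point or a joint stands for the part that bears it (a point fixed in the world has none). Each returns a list of dicts, best first, with "score" (0 to 1); they miss things now and then, are a little off and sometimes report something else, mostly with a low value. They report only what shows in the picture. A call takes as long as a camera call. They do not tell look-alikes from the thing itself.
- r.find_in(picture, name): "xyz" ([x, y, z] in m, in the coordinates of the camera as it stood for that picture, good to about 4 mm: the middle of the surface that is visible of it).
The state is a dict: "clock": time; "joints": joint angles; "qvel": joint speeds; "joint_efforts": joint torques, N m; "tool_pos": TCP position; "tcp_rot": TCP orientation; "wrist_force": force on the tool from outside, world axes, zero at the start; "ft_torque": the same for the moment, N m; "gripper_width": finger opening in m; "finger_force": force on a finger pad.
Only numpy, scipy, OpenCV 4.12 (cv2) and the standard library are available. Lean on these libraries where they do the work, as an engineer would, in place of code of your own. Each camera call takes 0.05 s, during which the arm holds its last target. There are 200 camera calls.

TASK

Drop the thick steel pin into the thick bore and the thin pin into the thin bore of the aluminium block that lies in the fixture, both fully home. Then slide the block along the guides against the sprung stop plate, push the plate back about half of its 20 mm travel (never to the end of it), and keep pressing steadily there as a third hand while I tighten the clamp screws: finish while still pushing the block, do not let go. Leave the beaker, the dish and the rubber stoppers where they are.

Things in the scene. Friction and masses are not known exactly. Their poses are not given: they have to be found in the camera images.
- jig: Fixture fixed to the worktop: dark steel bed 230 x 90 x 12 mm with two steel guides (8 mm wide, 8 mm high, 60 mm apart inside, x = -113 to +57 mm), and at its +x end a like bracket 16 x 84 mm, top 54 mm above the worktop, near face at x = +88 mm. Origin: centre of the bed's underside, at z = 0; x runs along the guides towards the stop (pushing direction, roughly away from the robot), z up.
- stop_slide (a joint): Sprung stop plate: steel, 68 mm wide, 10 mm thick, 14 to 50 mm above the worktop, on two rods that slide through the bracket. Value: how far it is pushed back towards the bracket, in m: 0 at rest (20 mm gap before the bracket, face 58 mm along x from the fixture's origin), 0.020 at the end. Linear spring, 0.8 N/mm, no preload: half travel is 8 N. Springs back when let go.
- stop_face (a point): Centre of the stop plate's front face (the one that the block meets), 32 mm above the worktop; moves with the plate.
- block: Loose aluminium block 90 mm long (x), 56 wide (y), 34 high, about 0.35 kg, on the bed (12 mm above the worktop) between the guides (2 mm play each side), short of the stop. Origin: centre of its underside; x points at the stop, z up. Two round blind bores from above, 26 mm deep: 20 mm wide at x = +22 mm (nearer the stop), 14 mm wide at x = -22 mm, both at y = 0.
- thick_bore (a point): Centre of the mouth of the thick bore (20 mm wide, for the 18 mm pin), at the block's top.
- thin_bore (a point): Centre of the mouth of the thin bore (14 mm wide, for the 12 mm pin), at the block's top.
- block_rear (a point): Centre of the block's rear face (away from the stop), where it can be pushed; 17 mm above its underside.
- block_front (a point): Centre of the block's front face (towards the stop), 17 mm above its underside.
- thick_pin: Loose steel pin, 18 mm in diameter, 55 mm long, standing upright on the worktop to one side of the fixture. Origin at the centre of its foot, z along it. Fully home it stands 29 mm out of the block.
- thin_pin: Loose steel pin, 12 mm in diameter, 55 mm long, standing upright on the worktop on the other side of the fixture. Origin at the centre of its foot, z along it. Fully home it stands 29 mm out of the block.
- petri_dish: Bystander: clear dish 68 mm wide, 17 mm high, loose. Origin at its underside.
- stopper_0: Bystander: red-brown rubber stopper 32 mm wide, 24 mm high, loose. Origin at its underside.
- stopper_1: Bystander: black rubber stopper 25 mm wide, 24 mm high, loose. Origin at its underside.
- beaker_250: Bystander: empty clear beaker 70 mm wide, 92 mm high, loose. Origin at its underside.
Things that resemble listed ones, but are neither listed nor needed, are in the scene too. What is shaped like the thick_pin but green or turquoise is not meant.

How it is judged:
On the way, in this order (a step that is already met when the one before it is completed fails the run):
1. both pins fully home, each in its own bore (horizontal distance between thick_pin and thick_bore below 0.004 m and z of thick_pin in the frame of block between 0.004 and 0.011 m and horizontal distance between thin_pin and thin_bore below 0.004 m and z of thin_pin in the frame of block between 0.004 and 0.011 m), for 0.2 s.
2. the block is pressed against the stop plate with 5 to 11 N (contact force between block and stop_slide between 5 and 11 N), for 0.5 s.
At the end, for the whole second after the job is handed in: Both pins are at most 3 mm short of the floor of their own bores; the fingers push the block (over 3 N) so that it presses on the stop plate with 5 to 11 N (plate pushed back by some 6.3 to 13.7 mm), steadily and at rest (under 10 mm/s), through the last second (all of step 1 and all of step 2 and contact force between the fingers and block above 3 N and linear speed of block below 0.01 m/s); the arm keeps its last pose, push and grip.
It fails at once if the stop plate is pushed to the end of its travel (over 18.5 mm) (value of joint stop_slide above 0.0185 m).
It fails at once if the beaker, the dish or a rubber stopper is moved by more than 30 mm (distance of any of petri_dish, stopper_0, stopper_1, beaker_250 from where it was at the start of the episode above 0.03 m).
It also fails if it takes over 72 s, if anything falls off the work surface, if the arm or the gripper's body presses on something with over 40 N, if the wrist force passes 120 N, or if a joint passes its speed limit or range.

## Working session

There is one attempt and no reset: what is moved stays moved. The work goes in short steps, Python scripts to look and compute and a shell command to move; the robot and the scene stay as the last step left them, time stands still between calls to the robot, and variables do not carry over. Pictures are saved under pics/ and viewed, at most 10 in all, crops included, and the job is handed in when it is done.

```bash
mkdir -p pics; cat > h.py <<'E'
import numpy as np, cv2
from workcell import r
def world(p,xyz):
    return (np.linalg.inv(np.array(p["extrinsics"]))@np.r_[xyz,1])[:3]
def ray(p,u,v,z):
    E=np.linalg.inv(np.array(p["extrinsics"])); d=E[:3,:3]@np.array([(u-p["cx"])/p["fx"],(v-p["cy"])/p["fy"],1]); o=E[:3,3]
    return o+d*(z-o[2])/d[2]
def proj(p,w):
    c=np.array(p["extrinsics"])@np.r_[w,1]; return p["fx"]*c[0]/c[2]+p["cx"],p["fy"]*c[1]/c[2]+p["cy"]
def save(p,n): cv2.imwrite("pics/"+n,p["pixels"][:,:,::-1])
E
python3 - <<'E'
from h import *
np.set_printoptions(precision=4,suppress=True)
ims={}
for c in("scene","top"):
    p=r.get_image(c); save(p,c+"0.png")
    for n in("jig","block","thick_pin","thin_pin","thick_bore","thin_bore","stop_face","petri_dish","stopper_0","stopper_1","beaker_250"):
        for d in r.find_in(p,n)[:3]:
            w=world(p,d["xyz"]); print(c,n,round(d["score"],2),w,np.round(proj(p,w)))
E
```

```text
scene jig 0.96 [ 0.5762 -0.0857  0.0201] [300. 226.]
scene jig 0.71 [ 0.6169 -0.064   0.0311] [301. 212.]
scene jig 0.46 [ 0.6489 -0.2954  0.0607] [403. 223.]
scene block 0.82 [ 0.5152 -0.0816  0.0437] [284. 228.]
scene thick_pin 0.77 [ 0.5064 -0.2211  0.0365] [342. 253.]
scene thick_pin 0.7 [ 0.5562 -0.3267  0.0332] [401. 259.]
scene thick_pin 0.66 [ 0.4563 -0.2256  0.032 ] [332. 269.]
scene thin_pin 0.49 [ 0.4979 -0.2914  0.0342] [373. 268.]
scene thick_bore 0.58 [ 0.5133 -0.0829  0.0475] [284. 227.]
scene thin_bore 0.73 [ 0.5124 -0.0804  0.0427] [283. 229.]
scene stop_face 0.92 [ 0.6213 -0.0724  0.0377] [305. 209.]
scene stop_face 0.51 [0.6504 0.2314 0.0173] [212. 182.]
scene petri_dish 0.73 [0.6492 0.2335 0.0157] [212. 183.]
scene petri_dish 0.2 [ 0.5135 -0.0817  0.0399] [284. 230.]
scene stopper_0 0.67 [0.4241 0.1748 0.0205] [167. 223.]
scene stopper_0 0.59 [ 0.6032 -0.3913  0.0241] [440. 262.]
scene stopper_1 0.67 [0.4241 0.1748 0.0205] [167. 223.]
scene stopper_1 0.59 [ 0.6032 -0.3913  0.0241] [440. 262.]
scene beaker_250 0.8 [ 0.6464 -0.2943  0.0606] [402. 223.]
top jig 0.63 [ 0.5913 -0.0663  0.0147] [284. 197.]
top block 0.84 [ 0.5351 -0.0777  0.0482] [288. 213.]
top thick_pin 0.62 [ 0.5614 -0.3208  0.0564] [371. 206.]
top thick_pin 0.45 [ 0.5786 -0.2733  0.0558] [355. 200.]
top thick_bore 0.67 [ 0.532  -0.0678  0.0505] [284. 214.]
top thin_bore 0.71 [ 0.5289 -0.0737  0.0499] [286. 215.]
top stop_face 0.57 [ 0.6223 -0.0685  0.0451] [285. 185.]
top petri_dish 0.56 [0.6607 0.2378 0.0144] [185. 172.]
top stopper_0 0.47 [0.4298 0.1777 0.0229] [200. 248.]
top stopper_1 0.47 [0.4298 0.1777 0.0229] [200. 248.]
top beaker_250 0.92 [ 0.6903 -0.2995  0.0437] [362. 165.]
```

```bash
ls pics
```

```text
scene0.png
top0.png
```

```bash
python3 - <<'E'
import cv2
a=cv2.imread("pics/scene0.png")[150:330,130:480];cv2.imwrite("pics/s0c.png",cv2.resize(a,(800,411),interpolation=cv2.INTER_CUBIC))
a=cv2.imread("pics/top0.png")[130:290,170:420];cv2.imwrite("pics/t0c.png",cv2.resize(a,(800,512),interpolation=cv2.INTER_CUBIC))
E
```

```text
(no output)
```

View pics/s0c.png

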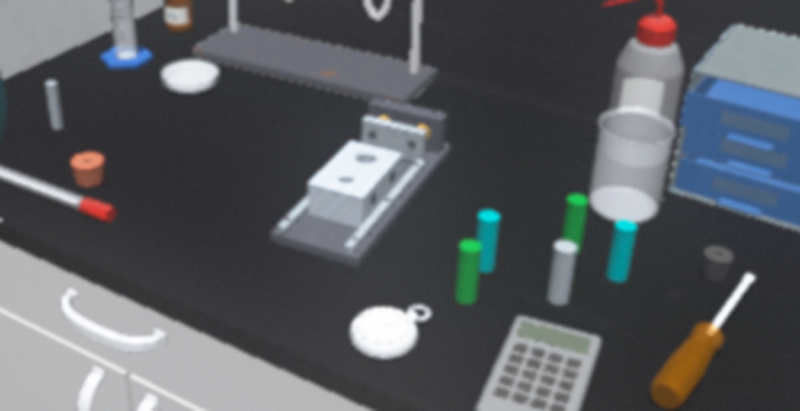

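View pics/t0c.png

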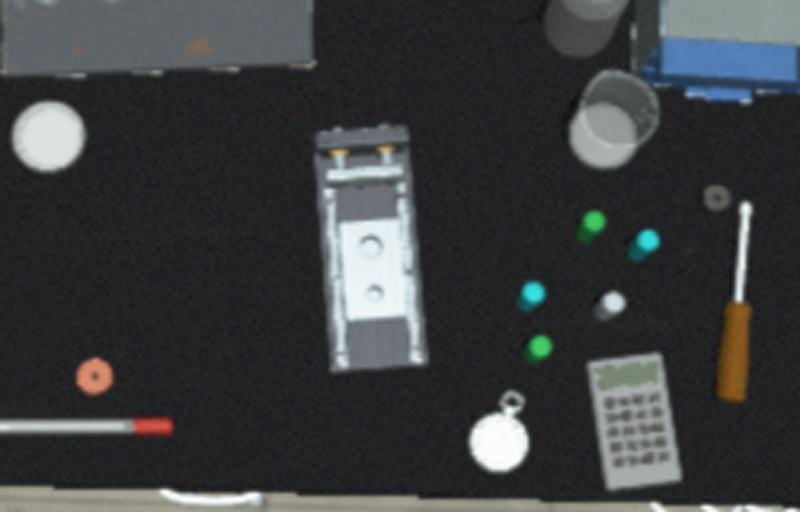

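The scene crop shows the silver thick pin at (562,272), standing among green and turquoise decoys. The thin pin is at left (54,105), and the block with its two bores is in the fixture. In the top crop the thick pin's head is at (613,302) and the bores are at (371,246) and (375,292).

```bash
python3 - <<'E'
from h import *
np.set_printoptions(precision=4,suppress=True)
s=r.get_image("scene");t=r.get_image("top")
T=lambda u,v,z:ray(t,u/3.2+170,v/3.2+130,z)
S=lambda u,v,z:ray(s,u*350/800+130,v*180/411+150,z)
print("thick",T(613,302,.055),S(565,247,.055),S(559,299,0))
print("thin",S(52,85,.055),S(57,127,0), proj(t,S(52,85,.055)))
a,b=T(371,246,.046),T(375,292,.046);print("bores",a,b,np.linalg.norm(a-b),S(366,158,.046),S(346,180,.046))
for n,u,v in(("FL",316,133),("FR",408,127)):print(n,T(u,v,.054))
for n,u,v in(("RL",331,370),("RR",427,363)):print(n,T(u,v,.012))
for n,u,v in(("teal1",533,292),("teal2",648,240),("g1",594,220),("g2",540,346)):print(n,T(u,v,.055))
print("watch",T(498,442,.01),"stp1",T(717,197,.024))
E
```

```text
thick [ 0.5075 -0.2934  0.055 ] [ 0.5035 -0.2944  0.055 ] [ 0.5054 -0.2952  0.    ]
thin [0.4879 0.282  0.055 ] [0.4913 0.2884 0.    ] (np.float64(163.1586010393312), np.float64(225.8976823984078))
bores [ 0.5552 -0.0726  0.046 ] [ 0.5125 -0.0773  0.046 ] 0.0430091252542054 [ 0.5519 -0.0744  0.046 ] [ 0.5071 -0.0797  0.046 ]
FL [ 0.6592 -0.019   0.054 ]
FR [ 0.6672 -0.1043  0.054 ]
RL [ 0.4436 -0.0386  0.012 ]
RR [ 0.4524 -0.1277  0.012 ]
teal1 [ 0.5148 -0.2207  0.055 ]
teal2 [ 0.5658 -0.3259  0.055 ]
g1 [ 0.5832 -0.2766  0.055 ]
g2 [ 0.4656 -0.2272  0.055 ]
watch [ 0.3814 -0.1944  0.01  ] stp1 [ 0.6152 -0.3978  0.024 ]
```

```bash
python3 - <<'E'
from h import *
from scipy.spatial.transform import Rotation as R
s=r.sense();q=s["tcp_rot"];print(s["clock"],s["tool_pos"],s["wrist_force"]);print(R.from_quat(np.roll(q,-1)).as_matrix().round(3))
E
python3 -m jog '[[[0.035,0.035,0],[0,0,0],0.05],[[0.07,0.07,0],[0,0,0],0.05],[[0.105,0.105,0],[0,0,0],0.05],[[0.14,0.14,0],[0,0,0],0.05],[[0.175,0.175,0],[0,0,0],0.05]]' 30
```

```text
1.3 [ 0.18120163 -0.65021065  0.23128193] [0.31695199 0.31188805 0.08035529]
[[ 0.963  0.268  0.   ]
 [ 0.268 -0.963  0.   ]
 [ 0.    -0.    -1.   ]]
clock: 1.72
tool_pos: [0.3294, -0.5016, 0.2314]
tcp_rot: [0.0, 0.991, 0.135, 0.0]
wrist_force: [0.1, 0.0, 0.6]
gripper_width: 0.0501
finger_force: 0.0
```

```bash
python3 -m jog '[[[0.025,0.03,0],[0,0,-0.5],0.05],[[0.05,0.06,0],[0,0,-1],0.05],[[0.08,0.09,-0.01],[0,0,-1.63],0.05],[[0.11,0.12,-0.02],[0,0,-1.63],0.05],[[0.14,0.15,-0.03],[0,0,-1.63],0.05]]'; python3 -m jog '[[[0.02,0.02,0],[0,0,0],0.05],[[0.036,0.057,0],[0,0,0],0.05],[[0.036,0.057,0],[0,0,0],0.05],[[0.036,0.057,0],[0,0,0],0.05]]';python3 - <<'E'
from h import *
p=r.get_image("wrist");save(p,"w1.png");s=r.sense();print(s["tool_pos"],s["tcp_rot"],np.linalg.inv(np.array(p["extrinsics"])).round(3))
for d in r.find_in(p,"thick_pin"): w=world(p,d["xyz"]);print(d["score"],w.round(4),proj(p,w))
print(proj(p,[.506,-.294,.055]))
E
```

```text
clock: 2.13
tool_pos: [0.4658, -0.3555, 0.203]
tcp_rot: [0.001, 0.999, 0.05, 0.001]
wrist_force: [0.6, -0.5, 0.3]
gripper_width: 0.0502
finger_force: 0.0
clock: 2.47
tool_pos: [0.5014, -0.298, 0.2026]
tcp_rot: [-0.0, 0.999, 0.053, -0.0]
wrist_force: [1.1, -0.1, 0.1]
gripper_width: 0.05
finger_force: 0.0
[ 0.50088486 -0.29931327  0.20272671] [ 3.05720140e-04  9.98664731e-01  5.16590651e-02 -5.95506027e-05] [[ 0.105 -0.957 -0.272  0.569]
 [-0.994 -0.101 -0.029 -0.291]
 [ 0.     0.273 -0.962  0.345]
 [ 0.     0.     0.     1.   ]]
0.97 [ 0.4712 -0.2286  0.0512] (np.float64(208.57973141493596), np.float64(215.67419562081784))
0.89 [ 0.585  -0.2775  0.0563] (np.float64(269.0629330668896), np.float64(98.61523018212361))
0.66 [ 0.5168 -0.2257  0.0541] (np.float64(206.79810098502227), np.float64(169.7015460071415))
0.61 [ 0.5114 -0.2965  0.053 ] (np.float64(281.9719603666796), np.float64(182.9974254191912))
0.6 [ 0.5663 -0.3254  0.0525] (np.float64(320.24106426263626), np.float64(126.64279087340581))
(np.float64(278.6815722234808), np.float64(188.75118661552068))
```

View pics/w1.png

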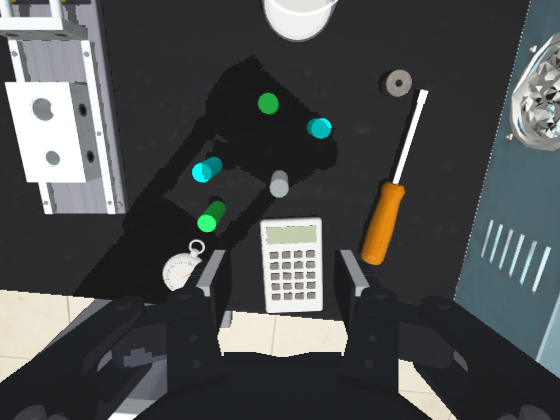

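The wrist view shows the grey pin between the decoys at about (279,184), close to its predicted pixel (279,189). I'll segment it and the bores for precise positions.

```bash
python3 - <<'E'
from h import *
p=r.get_image("wrist");a=cv2.cvtColor(p["pixels"],cv2.COLOR_RGB2GRAY)
print(a[164:204:2,262:298:2])
for z in(.055,):
  for v in (186,188,190): print(ray(p,279,v,z).round(4))
b=a[80:190,0:105]; m=(b<120).astype(np.uint8)
n,l,st,c=cv2.connectedComponentsWithStats(m)
for i in range(1,n):
  if 60<st[i,4]<1200: print(st[i],c[i]+[0,80],ray(p,*(c[i]+[0,80]),.046).round(4))
E
```

```text
[[ 27  27  27  27  28  27  27  27  27  27  27  28  27  27  28  27  27  28]
 [ 27  27  28  27  27  27  28  27  28  27  27  27  27  28  27  27  27  28]
 [ 27  28  28  27  27  27  29  33  37  30  27  26  27  27  27  27  28  27]
 [ 27  28  27  27  26  49 124 127 127 117  50  27  27  27  27  28  27  27]
 [ 28  27  27  27  46 122 127 127 127 124 122  63  28  27  27  27  27  28]
 [ 28  27  28  27  91 123 127 127 127 125 123 107  27  27  26  27  27  27]
 [ 27  29  27  34 119 125 128 128 128 124 122 111  28  27  27  27  27  28]
 [ 28  28  27  54 123 137 168 169 174 138 123 119  27  28  28  27  29  28]
 [ 29  29  29  77 162 178 177 177 178 179 167 120  28  28  28  29  30  31]
 [ 50  50  29 120 178 177 177 179 179 174 176 164  43  29  28  29  29  30]
 [ 50  51  29 170 176 177 178 177 173 177 179 176  55  29  29  31  30  51]
 [ 49  49  41 176 176 179 177 173 177 177 176 178  83  28  50  51  51  50]
 [ 49  30  29 177 178 177 173 178 178 176 178 178  82  50  50  50  50  50]
 [ 28  29  28 129 176 173 178 177 177 178 178 166  31  50  50  50  51  50]
 [ 28  28  27  54 170 178 177 177 178 178 177 112  51  49  50  51  54  53]
 [ 26  27  28  28  56 171 176 178 179 176  79  46  47  48  50  50  50  51]
 [ 27  27  28  27  28  28  39  60  57  48  48  48  47  48  47  48  48  47]
 [ 27  27  26  28  28  27  28  34  46  47  46  47  47  47  47  47  48  47]
 [ 27  27  27  28  28  27  33  46  46  46  46  47  46  46  47  47  47  46]
 [ 27  27  27  27  27  34  47  47  47  47  47  46  46  47  47  46  46  47]]
[ 0.5077 -0.2964  0.055 ]
[ 0.5058 -0.2966  0.055 ]
[ 0.5038 -0.2967  0.055 ]
[ 93   0  12  70 199] [ 99.05025126 111.07537688] [ 0.5582 -0.1268  0.046 ]
[ 75  22  10  14 110] [ 79.36363636 108.95454545] [ 0.5582 -0.1091  0.046 ]
[83 70  9 13 85] [ 87.48235294 155.42352941] [ 0.5166 -0.1137  0.046 ]
```

```bash
python3 -m jog '[[[0.006,0.0046,-0.03],[0,0,0],0.05],[[0.006,0.0046,-0.065],[0,0,0],0.05],[[0.006,0.0046,-0.1],[0,0,0],0.05],[[0.006,0.0046,-0.11],[0,0,0],0.05],[[0.006,0.0046,-0.11],[0,0,0],0.05]]'; python3 -m jog '[[[0,0,-0.02],[0,0,0],0.05],[[0,0,-0.04],[0,0,0],0.05],[[0,0,-0.06],[0,0,0],0.05],[[0,0,-0.062],[0,0,0],0.05],[[0,0,-0.062],[0,0,0],0.05]]';python3 - <<'E'
from h import *
p=r.get_image("wrist");save(p,"w2.png")
E
```

```text
clock: 3.03
tool_pos: [0.5029, -0.2947, 0.0887]
tcp_rot: [-0.002, 0.999, 0.049, -0.003]
wrist_force: [-0.0, 0.6, -1.2]
gripper_width: 0.0501
finger_force: 0.0
clock: 3.45
tool_pos: [0.5065, -0.2961, 0.0313]
tcp_rot: [-0.0, 0.999, 0.05, -0.0]
wrist_force: [-0.3, -0.7, 0.3]
gripper_width: 0.05
finger_force: 0.0
```

View pics/w2.png

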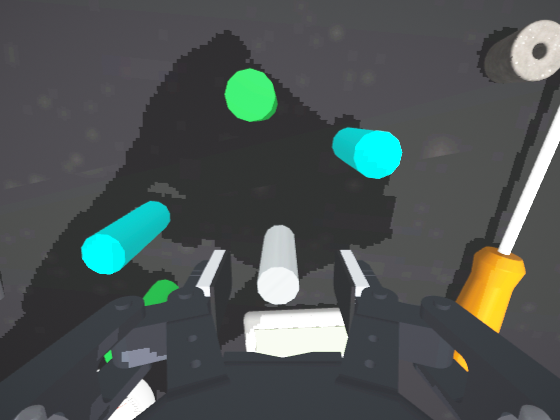

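The pin stands between the pads, its head at (278,287) and well centred, so I'll grip and lift.

```bash
python3 -m jog '[[[0,0,0],[0,0,0],0.01],[[0,0,0],[0,0,0],0.01],[[0,0,0],[0,0,0],0.01],[[0,0,0],[0,0,0],0.01],[[0,0,0],[0,0,0],0.01]]' 40;  python3 -m jog '[[[0,0,0],[0,0,0],0.01],[[0,0,0.02],[0,0,0],0.01],[[0,0,0.05],[0,0,0],0.01],[[0,0,0.085],[0,0,0],0.01],[[0,0,0.12],[0,0,0],0.01]]'
```

```text
clock: 3.92
tool_pos: [0.5079, -0.296, 0.0326]
tcp_rot: [0.001, 0.999, 0.051, 0.001]
wrist_force: [-1.0, 0.6, 6.6]
gripper_width: 0.0165
finger_force: 38.9
clock: 4.33
tool_pos: [0.5056, -0.2946, 0.151]
tcp_rot: [-0.001, 0.999, 0.051, -0.001]
wrist_force: [1.0, -0.4, 0.1]
gripper_width: 0.0168
finger_force: 39.0
```

```bash
python3 -m jog '[[[0.005,0.04,0.01],[0,0,0],0.01],[[0.01,0.08,0.02],[0,0,0],0.01],[[0.015,0.12,0.02],[0,0,0],0.01],[[0.018,0.16,0.02],[0,0,0],0.01],[[0.02,0.2,0.02],[0,0,0],0.01]]'; python3 -m jog '[[[0,0.02,0],[0,0,0],0.01],[[0,0.02,0],[0,0,0],0.01],[[0,0.02,0],[0,0,0],0.01]]';python3 - <<'E'
from h import *
p=r.get_image("wrist");save(p,"w3.png");print(r.sense()["tool_pos"])
for n in("thick_bore","thin_bore","block","stop_face","block_rear"):
  for d in r.find_in(p,n)[:2]: w=world(p,d["xyz"]);print(n,d["score"],w.round(4),proj(p,w))
print(proj(p,[.5535,-.0735,.046]))
E
```

```text
clock: 4.75
tool_pos: [0.5266, -0.0936, 0.1713]
tcp_rot: [0.0, 0.999, 0.05, 0.001]
wrist_force: [0.1, 0.1, -1.2]
gripper_width: 0.0168
finger_force: 39.1
clock: 5.0
tool_pos: [0.5264, -0.0742, 0.1707]
tcp_rot: [0.0, 0.999, 0.052, -0.0]
wrist_force: [-0.2, -0.7, -0.4]
gripper_width: 0.0165
finger_force: 39.1
[ 0.52647588 -0.07521061  0.17066503]
thick_bore 0.83 [ 0.5381 -0.0746  0.0469] (np.float64(284.2669282550664), np.float64(187.00590386727498))
thin_bore 0.75 [ 0.5398 -0.0724  0.0464] (np.float64(281.8364631435691), np.float64(184.79833787825336))
block 0.92 [ 0.5386 -0.0748  0.0424] (np.float64(284.4631666727576), np.float64(185.3942329650573))
stop_face 0.98 [ 0.625  -0.064   0.0535] (np.float64(282.57453363743934), np.float64(76.99320926550001))
stop_face 0.3 [ 0.5388 -0.0728  0.0456] (np.float64(282.18378197495974), np.float64(185.7007132829283))
block_rear 0.96 [ 0.5381 -0.075   0.0445] (np.float64(284.70848534690947), np.float64(186.4970027745245))
(np.float64(284.8389322682589), np.float64(169.10113897388902))
```

View pics/w3.png

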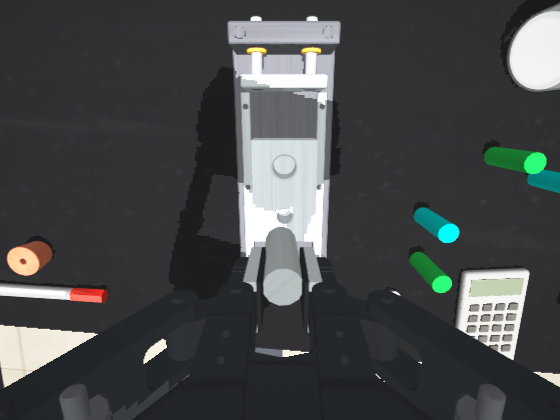

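The thick bore's mouth shows at (284,166), and the thin one is half hidden at (285,213). The pin is held with its foot edge at about (281,230). I'll work out the offset.

```bash
python3 - <<'E'
from h import *
p=r.get_image("wrist");a=cv2.cvtColor(p["pixels"],cv2.COLOR_RGB2GRAY);t=r.sense()["tool_pos"]
c=cv2.HoughCircles(cv2.GaussianBlur(a,(3,3),0)[145:190,255:315],cv2.HOUGH_GRADIENT,1,20,param1=60,param2=12,minRadius=8,maxRadius=16)
if c is not None:
  for u,v,R in c[0]: print(u+255,v+145,R,ray(p,u+255,v+145,.046).round(4))
print(a[148:186:2,268:304:2])
print("pin foot", [np.round(proj(p,t+np.array([dx,dy,-.0315])),1) for dx,dy in((.009,0),(-.009,0),(0,.009),(0,-.009))], "top",np.round(proj(p,t+np.array([0,0,.0235])),1))
print(a[222:246:2,260:302:2]); print(a[264:306:2,282], t)
E
```

```text
280.5 166.5 11.8 [ 0.5555 -0.072   0.046 ]
[[216 222 220 222 221 220 220 224 221 221 220 219 222 225 226 218 218 218]
 [215 222 220 222 221 220 220 224 221 221 220 217 223 225 225 219 218 218]
 [215 222 220 222 221 220 219 223 222 221 220 218 223 225 225 218 217 216]
 [216 223 219 222 219 199 195 193 203 218 218 219 223 225 225 218 218 217]
 [217 222 219 196 190 206 217 220 218 191 188 218 222 225 225 218 218 216]
 [217 221 189 214 222 218 216 219 220 223 215 184 222 225 225 218 218 216]
 [216 198 207 226 223 218 216 219 220 223 220 217 193 225 225 219 218 217]
 [214 191 224 226 223 218 216 219 221 224 220 221 199 216 225 219 218 217]
 [203 180 224 226 223 218 216 218 221 224 220 221 188 206 224 219 217 217]
 [203 166 224 225 222 218 216 219 220 223 220 221 165 205 225 219 217 216]
 [201 165 200 226 222 219 216 218 221 224 221 216 156 209 225 219 217 217]
 [209 178 158 224 223 218 216 218 221 224 220 167 164 209 225 218 217 217]
 [213 195 153 157 209 219 216 218 220 222 170 152 190 217 224 219 217 216]
 [215 211 183 158 161 164 175 175 161 159 158 173 209 225 224 220 217 217]
 [215 2
[... 982 characters left out ...]
7 138 138 135 132 182 227
  223 225 215]
 [255 255 255 255 131 135 135 138 139 141 139 138 137 138 136 131 130 197
  223 225 215]
 [255 255 255 251 132 136 136 137 139 141 140 137 137 138 135 132 130 148
  223 225 215]
 [255 255 255 126 132 136 137 137 139 141 140 137 138 138 137 132 130 137
  223 225 215]
 [255 255 255 128 132 135 137 137 140 142 140 139 139 138 136 133 129 129
  206 224 214]
 [187 189 181 128 134 136 137 138 139 141 140 138 138 137 136 133 129 129
  164 184 184]
 [187 189 177 128 134 137 137 138 139 141 140 138 138 137 138 134 130 131
  149 185 185]]
[140 140 145 189 189 190 190 192 192 189 185 184 188 191 192 189 189 190
 189 190 185] [ 0.5265046  -0.07635952  0.17051689]
```

```bash
python3 -m jog '[[[0.031,0.003,-0.02],[0,0,0],0.01],[[0.031,0.003,-0.05],[0,0,0],0.01],[[0.031,0.003,-0.08],[0,0,0],0.01],[[0.031,0.003,-0.08],[0,0,0],0.01],[[0.031,0.003,-0.08],[0,0,0],0.01]]'; python3 - <<'E'
from h import *
p=r.get_image("wrist");print(r.sense()["tool_pos"])
cv2.imwrite("pics/w4.png",cv2.resize(p["pixels"][130:310,190:370,::-1],(600,600),interpolation=cv2.INTER_CUBIC))
print(proj(p,[.5555,-.0725,.046]))
E
```

```text
clock: 5.77
tool_pos: [0.5553, -0.0725, 0.0885]
tcp_rot: [-0.001, 0.999, 0.05, -0.003]
wrist_force: [0.5, -0.1, -0.8]
gripper_width: 0.0165
finger_force: 39.2
[ 0.55725877 -0.07268388  0.09065087]
(np.float64(282.6624286930498), np.float64(231.68137748587853))
```

View pics/w4.png

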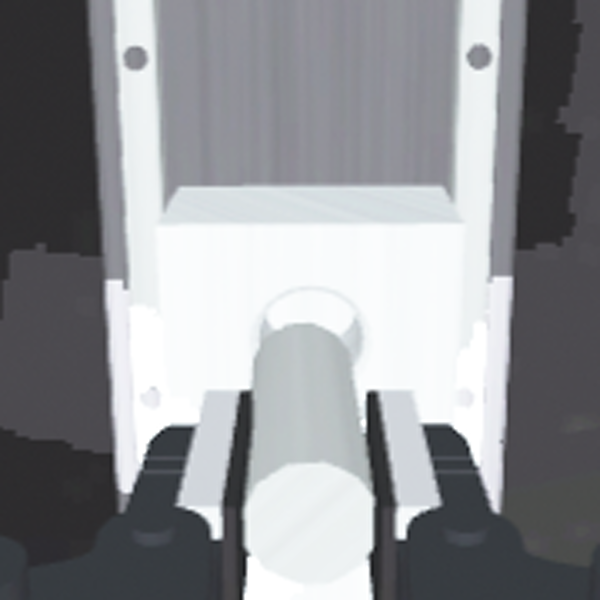

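The pin's foot is above the bore, slightly left of it and slightly back: ring centre at about (312,339), foot front edge at (304,322).

```bash
python3 - <<'E'
from h import *
p=r.get_image("wrist");t=np.array(r.sense()["tool_pos"]);print(t)
C=lambda u,v,z:ray(p,u/3.3333+190,v/3.3333+130,z).round(4)
zf=t[2]-.0315
print("foot front",C(304.5,322,zf)," ->centre",C(304.5,322,zf)-[.009,.0009,0])
print("foot L/R",C(253,360,zf),C(355,360,zf))
print("ring back edge",C(312,287,.046),"L",C(258,339,.046),"R",C(367,339,.046))
E
```

```text
[ 0.55848028 -0.07284389  0.09203578]
foot front [ 0.5652 -0.0712  0.0605]  ->centre [ 0.5562 -0.0721  0.0605]
foot L/R [ 0.5572 -0.0629  0.0605] [ 0.559  -0.0808  0.0605]
ring back edge [ 0.5671 -0.0724  0.046 ] L [ 0.5558 -0.0633  0.046 ] R [ 0.5579 -0.0838  0.046 ]
```

```bash
python3 -m jog '[[[0.001,-0.0016,-0.003],[0,0,0],0.01],[[0.001,-0.0016,-0.01],[0,0,0],0.01],[[0.001,-0.0016,-0.016],[0,0,0],0.01],[[0.001,-0.0016,-0.022],[0,0,0],0.01],[[0.001,-0.0016,-0.022],[0,0,0],0.01]]'; python3 - <<'E'
from h import *
p=r.get_image("wrist");print(r.sense()["tool_pos"],r.sense()["wrist_force"])
cv2.imwrite("pics/w5.png",cv2.resize(p["pixels"][160:310,200:350,::-1],(500,500),interpolation=cv2.INTER_CUBIC))
E
```

```text
clock: 6.28
tool_pos: [0.5634, -0.0736, 0.0763]
tcp_rot: [0.0, 0.999, 0.05, 0.005]
wrist_force: [-7.9, 4.9, 33.6]
gripper_width: 0.0167
finger_force: 44.5
[ 0.56343549 -0.07362436  0.0763893 ] [-8.12090539  4.96128666 32.96915032]
```

View pics/w5.png

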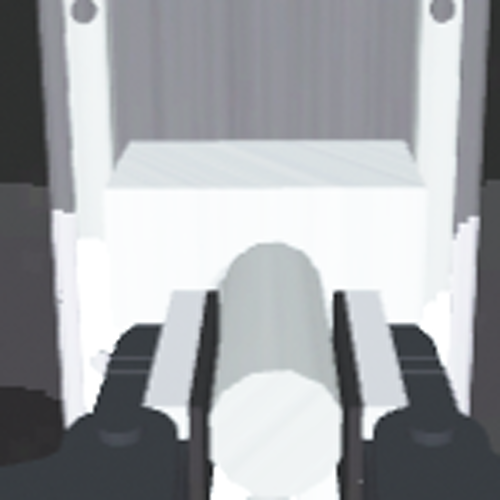

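The pin's foot sits on the block's top slightly ahead of the bore and hides the ring. I'll lift a little and re-measure.

```bash
python3 -m jog '[[[0,0,0.013],[0,0,0],0.01],[[0,0,0.013],[0,0,0],0.01],[[0,0,0.013],[0,0,0],0.01],[[0,0,0.013],[0,0,0],0.01]]'; python3 - <<'E'
from h import *
for i in range(3):
  p=r.get_image("wrist");print(r.sense()["tool_pos"],r.sense()["wrist_force"])
save(p,"w6f.png")
cv2.imwrite("pics/w6.png",cv2.resize(p["pixels"][160:310,200:350,::-1],(600,600),interpolation=cv2.INTER_CUBIC))
E
```

```text
clock: 6.67
tool_pos: [0.5579, -0.0738, 0.0808]
tcp_rot: [-0.0, 0.999, 0.051, -0.0]
wrist_force: [-0.7, 1.3, -1.8]
gripper_width: 0.0166
finger_force: 40.7
[ 0.5574874  -0.07375238  0.08029405] [ 0.04623559  0.03277514 -0.3921003 ]
[ 0.55738228 -0.0737233   0.08010976] [-0.76395692 -0.76898649 -0.89800202]
[ 0.55747609 -0.07374131  0.08013892] [ 0.08286948 -0.01699566 -0.58601457]
```

View pics/w6.png

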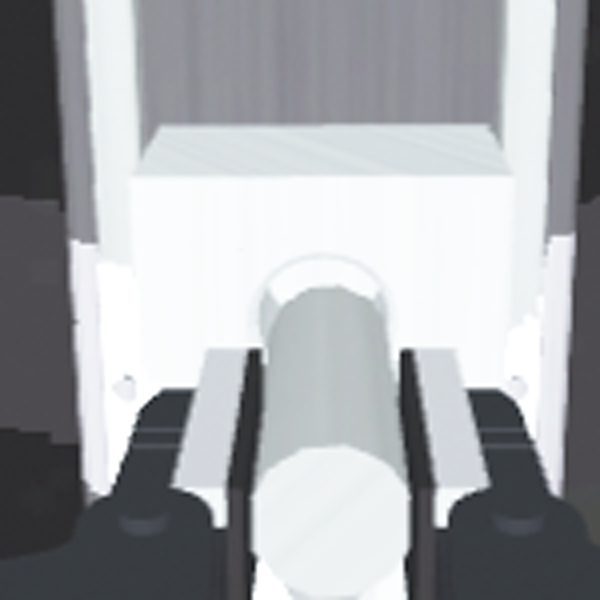

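```bash
python3 - <<'E'
from h import *
p=r.get_image("wrist");t=np.array(r.sense()["tool_pos"]);print(t)
C=lambda u,v,z:ray(p,u/4+200,v/4+160,z).round(4)
f=np.array([.995,.1,0])
zf=t[2]-.0315
print("foot front->centre",C(327,286,zf)-.009*f,"L/R",C(261,330,zf),C(389,330,zf))
print("ring front->c",C(326,253,.046)-.01*f,"L",C(258,310,.046),"R",C(394,310,.046))
print("block front top",C(322,176,.046)-.023*f)
E
```

```text
[ 0.55759863 -0.07380572  0.08025643]
foot front->centre [ 0.552945 -0.0737    0.0488  ] L/R [ 0.554  -0.0638  0.0488] [ 0.5559 -0.0827  0.0488]
ring front->c [ 0.55605 -0.0733   0.046  ] L [ 0.556 -0.063  0.046] R [ 0.5581 -0.0833  0.046 ]
block front top [ 0.554815 -0.0728    0.046   ]
```

```bash
python3 - <<'E'
from h import *
p=r.get_image("wrist");t=np.array(r.sense()["tool_pos"])
C=lambda u,v,z:ray(p,u/4+200,v/4+160,z).round(4)
print(t,"top front",C(331,445,t[2]+.0235)-.009*np.array([.995,.1,0]),"c",C(331,523,t[2]+.0235))
E
python3 -m jog '[[[0.0025,0.0003,0],[0,0,0],0.01],[[0.0025,0.0003,-0.003],[0,0,0],0.01],[[0.0025,0.0003,-0.005],[0,0,0],0.01],[[0.0025,0.0003,-0.008],[0,0,0],0.01],[[0.0025,0.0003,-0.008],[0,0,0],0.01]]'
```

```text
[ 0.55778122 -0.07379431  0.08046642] top front [ 0.555745 -0.074     0.104   ] c [ 0.5556 -0.074   0.104 ]
clock: 7.33
tool_pos: [0.5622, -0.0736, 0.0764]
tcp_rot: [0.0, 0.999, 0.051, 0.001]
wrist_force: [-5.7, 0.8, 15.8]
gripper_width: 0.0171
finger_force: 42.7
```

```bash
python3 -m jog '[[[0,0,0.009],[0,0,0],0.01],[[0,0,0.009],[0,-0.45,0],0.01],[[0,0,0.009],[0,-0.45,0],0.01],[[0,0,0.009],[0,-0.45,0],0.01],[[0,0,0.009],[0,-0.45,0],0.01]]'; python3 - <<'E'
from h import *
r.get_image("top");r.get_image("top")
p=r.get_image("wrist");s=r.sense();t=np.array(s["tool_pos"]);print(t,s["tcp_rot"],s["wrist_force"])
a=cv2.cvtColor(p["pixels"],cv2.COLOR_RGB2GRAY);save(p,"w7f.png")
print(*proj(p,t-[0.002,0,.0305]))
for c in(278,281,284): print(c,a[195:290,c].tolist())
for v in(232,236,240,244,248): print(v,a[v,255:310].tolist())
E
```

```text
clock: 7.75
tool_pos: [0.5606, -0.0735, 0.0822]
tcp_rot: [0.001, 0.998, 0.05, 0.023]
wrist_force: [-0.6, 0.9, -1.6]
gripper_width: 0.0167
finger_force: 40.7
[ 0.56110342 -0.07356947  0.08229182] [0.00113656 0.99845374 0.05054029 0.02311952] [-0.53620668 -0.00234501 -1.39500748]
281.96772858272925 244.58290615081748
278 [146, 146, 146, 146, 152, 201, 217, 214, 215, 220, 220, 217, 217, 218, 219, 220, 233, 251, 251, 251, 251, 251, 251, 251, 251, 251, 251, 251, 251, 251, 251, 251, 251, 251, 251, 244, 226, 191, 192, 192, 192, 192, 192, 192, 192, 192, 192, 192, 193, 193, 193, 193, 194, 194, 193, 194, 193, 194, 193, 194, 193, 194, 193, 194, 194, 194, 194, 195, 194, 195, 195, 194, 195, 194, 194, 195, 202, 242, 242, 241, 240, 240, 240, 240, 240, 241, 240, 240, 241, 241, 241, 241, 241, 240, 239]
281 [146, 147, 147, 147, 152, 201, 217, 215, 214, 215, 219, 220, 217, 217, 217, 220, 236, 252, 252, 252, 252, 252, 252, 252, 252, 252, 252, 252, 252, 252, 252, 252, 252, 252, 251, 243, 218, 193, 193, 193, 193, 193, 193, 193, 192, 193, 194, 193, 193, 193, 193, 194, 194, 193, 194, 194, 193, 193, 194, 193
[... 1350 characters left out ...]
, 193, 191, 190, 190, 191, 192, 192, 191, 190, 188, 185, 183, 183, 183, 189, 226, 249, 252, 252, 252, 252, 251, 251, 250, 250, 251, 250, 250, 250]
244 [251, 252, 252, 252, 251, 251, 248, 242, 240, 228, 201, 197, 181, 179, 184, 186, 188, 188, 188, 189, 190, 191, 191, 193, 195, 196, 193, 191, 192, 191, 191, 192, 192, 191, 191, 190, 186, 183, 181, 183, 182, 197, 233, 249, 252, 252, 252, 251, 251, 250, 251, 251, 250, 250, 250]
248 [213, 213, 213, 212, 213, 212, 180, 52, 52, 52, 119, 191, 178, 182, 185, 187, 188, 189, 190, 191, 191, 191, 192, 194, 195, 195, 193, 193, 191, 190, 190, 191, 191, 191, 191, 189, 187, 186, 184, 183, 183, 182, 207, 243, 239, 51, 53, 53, 130, 213, 213, 213, 213, 213, 212]
```

```bash
python3 - <<'E'
from h import *
p=r.get_image("wrist");t=np.array(r.sense()["tool_pos"]);f=np.array([.995,.1,0])
print(t,"foot",[(ray(p,281,231.3,z)-.009*f).round(4) for z in(.050,.0515,.053)])
print("ringfront",(ray(p,280,230,.046)-.01*f).round(4),"footLR",ray(p,266,246,.0515).round(4),ray(p,296.3,246,.0515).round(4),"ringLR",ray(p,262,246,.046).round(4),ray(p,298,246,.046).round(4))
print("block front edge row211 ->",(ray(p,281,211,.046)-.023*f).round(4))
print("top front",(ray(p,281,271.3,t[2]+.0245)-.009*f).round(4))
E
```

```text
[ 0.56111563 -0.07355128  0.08229991] foot [array([ 0.5578, -0.0731,  0.05  ]), array([ 0.5582, -0.0731,  0.0515]), array([ 0.5587, -0.073 ,  0.053 ])]
ringfront [ 0.5563 -0.0727  0.046 ] footLR [ 0.5573 -0.0643  0.0515] [ 0.559  -0.0821  0.0515] ringLR [ 0.555  -0.0618  0.046 ] [ 0.5572 -0.0837  0.046 ]
block front edge row211 -> [ 0.5552 -0.0734  0.046 ]
top front [ 0.5582 -0.073   0.1068]
```

```bash
python3 -m jog '[[[-0.0024,0.0004,0],[0,0,0],0.01],[[-0.0024,0.0004,0],[0,0,0],0.01],[[-0.0024,0.0004,-0.004],[0,0,0],0.01],[[-0.0024,0.0004,-0.008],[0,0,0],0.01],[[-0.0024,0.0004,-0.011],[0,0,0],0.01]]';python3 -m jog '[[[0,0,0],[0,0,0],0.01],[[0,0,0],[0,0,0],0.01]]'
```

```text
clock: 8.37
tool_pos: [0.5594, -0.0732, 0.0732]
tcp_rot: [0.001, 0.998, 0.05, 0.024]
wrist_force: [-7.3, 1.5, 19.2]
gripper_width: 0.0159
finger_force: 43.0
clock: 8.53
tool_pos: [0.5582, -0.073, 0.0712]
tcp_rot: [0.001, 0.998, 0.051, 0.023]
wrist_force: [-1.2, -0.3, -0.6]
gripper_width: 0.0163
finger_force: 40.9
```

The force vanished and the foot is now below the block's top, so the pin is in. I'll go on down and release.

```bash
python3 -m jog '[[[0,0,-0.004],[0,0,0],0.01],[[0,0,-0.008],[0,0,0],0.01],[[0,0,-0.012],[0,0,0],0.01],[[0,0,-0.015],[0,0,0],0.01],[[0,0,-0.015],[0,0,0],0.01]]';python3 -m jog '[[[0,0,0],[0,0,0],0.03],[[0,0,0],[0,0,0],0.04],[[0,0,0],[0,0,0],0.04],[[0,0,0],[0,0,0],0.04]]'
```

```text
clock: 8.95
tool_pos: [0.5581, -0.0731, 0.0553]
tcp_rot: [0.001, 0.998, 0.051, 0.023]
wrist_force: [-0.5, 0.1, -0.7]
gripper_width: 0.0164
finger_force: 40.8
clock: 9.28
tool_pos: [0.5592, -0.0733, 0.0571]
tcp_rot: [0.001, 0.998, 0.051, 0.024]
wrist_force: [0.7, -1.0, 0.2]
gripper_width: 0.0403
finger_force: 0.0
```

```bash
python3 -m jog '[[[0,0,0.035],[0,0,0],0.04],[[0,0,0.07],[0,0.2,0],0.045],[[0,0,0.105],[0,0.45,0],0.05],[[0,0,0.12],[0,0.45,0],0.05],[[0,0,0.12],[0,0.45,0],0.05]]'; python3 - <<'E'
from h import *
p=r.get_image("wrist");print(r.sense()["tool_pos"],r.sense()["tcp_rot"])
save(p,"w8f.png")
for d in r.find_in(p,"thick_pin")[:4]: w=world(p,d["xyz"]);print(d["score"],w.round(4),proj(p,w))
a=cv2.imread("pics/w8f.png")[30:330,130:430]
u,v=np.array(proj(p,[.556,-.073,.075]));print(u,v)
# thin bore/ block check
cv2.imwrite("pics/w8.png",cv2.resize(a,(600,600),interpolation=cv2.INTER_CUBIC))
E
python3 -m jog '[[[-0.014,0.04,0.0],[0,0,0],0.05],[[-0.028,0.08,0],[0,0,0],0.05],[[-0.042,0.12,0],[0,0,0],0.05],[[-0.056,0.16,0],[0,0,0],0.05],[[-0.07,0.2,0],[0,0,0],0.05]]';python3 -m jog '[[[0,0.04,0],[0,0,0],0.05],[[0,0.08,0],[0,0,0],0.05],[[0,0.12,0],[0,0,0],0.05],[[0,0.155,0],[0,0,0],0.05],[[0,0.155,0],[0,0,0],0.05]]'; python3 - <<'E'
from h import *
r.get_image("top");r.get_image("top")
p=r.get_image("wrist");save(p,"w9f.png")
for d in r.find_in(p,"thin_pin")[:4]: w=world(p,d["xyz"]);print(d["score"],w.round(4),proj(p,w))
print(r.sense()["tool_pos"],proj(p,[.489,.284,.055]))
a=cv2.imread("pics/w8.png");b=cv2.imread("pics/w9f.png")[60:360,130:430];b=cv2.resize(b,(400,400));cv2.imwrite("pics/w89.png",np.hstack([cv2.resize(a,(400,400)),b]))
E
```

```text
clock: 9.7
tool_pos: [0.5629, -0.0739, 0.1829]
tcp_rot: [0.001, 0.999, 0.051, 0.005]
wrist_force: [0.8, -1.1, 0.2]
gripper_width: 0.0501
finger_force: 0.0
[ 0.56106998 -0.07357828  0.17992676] [7.39529805e-04 9.98716258e-01 5.05439591e-02 3.25523652e-03]
0.95 [ 0.4686 -0.2236  0.0246] (np.float64(411.7502989485687), np.float64(292.24769725986647))
0.77 [ 0.5671 -0.3198  0.0361] (np.float64(535.6501599041424), np.float64(216.4921530036963))
0.61 [ 0.5891 -0.2693  0.0387] (np.float64(492.74310638541135), np.float64(189.69250125233313))
0.6 [ 0.5163 -0.2156  0.0466] (np.float64(422.9984363800612), np.float64(259.35779044760204))
280.10785166764094 214.12223714022022
clock: 10.22
tool_pos: [0.4872, 0.1244, 0.1741]
tcp_rot: [0.0, 0.999, 0.05, -0.002]
wrist_force: [0.2, 0.6, 0.7]
gripper_width: 0.05
finger_force: 0.0
clock: 10.63
tool_pos: [0.4881, 0.2835, 0.1744]
tcp_rot: [-0.001, 0.999, 0.053, -0.001]
wrist_force: [-0.0, -0.7, -0.9]
gripper_width: 0.0499
finger_force: 0.0
0.82 [0.4964 0.2858 0.0574] (np.float64(275.0751924089461), np.float64(191.3554034543828))
[0.48865306 0.27726329 0.17471737] (np.float64(276.41960489403436), np.float64(199.28805468894134))
```

View pics/w89.png

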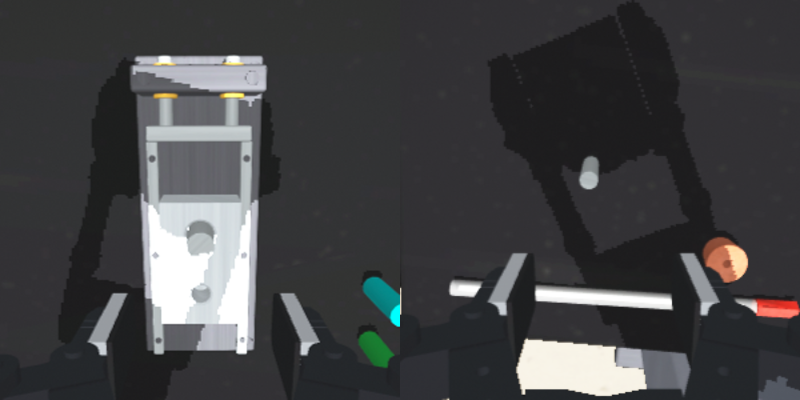

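The left half shows the thick pin in its bore, head at (200,240), with the thin bore open at (201,292). The right half shows the thin pin upright with its head at (589,179). I'll segment the head.

```bash
python3 - <<'E'
from h import *
p=r.get_image("wrist");a=cv2.cvtColor(p["pixels"],cv2.COLOR_RGB2GRAY);t=r.sense()["tool_pos"]
print(t,a[172:206:2,258:288])
m=(a[165:210,255:290]>75).astype(np.uint8);n,l,st,c=cv2.connectedComponentsWithStats(m);print(st,c)
print(ray(p,271.8,194.3,.055).round(4))
E
```

```text
[0.4889981  0.27699946 0.17514595] [[ 29  28  29  29  29  29  29  28  29  30  29  29  29  29  29  30  29  29
   29  29  29  29  29  31  29  29  29  29  29  29]
 [ 29  28  28  29  30  29  29  30  28  29  29  29  31  31  31  31  30  29
   29  29  30  29  29  30  29  29  29  29  29  30]
 [ 29  29  29  29  29  29  29  30  29  28  29  31  33  34  36  34  32  30
   30  29  30  29  29  29  29  28  29  29  28  29]
 [ 29  28  29  29  30  29  29  29  31  44  79 117 136 137 138 129  98  56
   30  29  30  29  28  29  29  29  28  29  29  28]
 [ 30  29  28  29  30  29  29  31  77 132 134 136 137 137 137 135 134 125
   89  33  28  29  28  30  29  29  30  30  30  29]
 [ 29  30  30  29  28  29  30  61 112 132 135 136 139 138 137 135 134 131
  113  62  29  30  28  29  29  29  30  31  30  31]
 [ 28  29  28  29  29  30  38  86 132 135 136 137 138 139 138 136 133 130
  118  80  29  28  29  30  29  30  30  31  31  31]
 [ 30  29  29  28  29  29  74 129 133 136 137 137 139 139 136 135 133 130
  111  60  29  28  30  29  28  29  30  29  29  28]
 [ 50  50  50  43  29  38  87 133 136 141 142 143 143 142 137 134
[... 495 characters left out ...]
1 182 181 170
  126  50  50  50  50  51  50  50  51  50  50  50]
 [ 50  50  51  50  77 147 192 193 190 188 187 186 186 186 186 186 184 158
   70  50  50  50  50  51  51  50  50  50  50  49]
 [ 51  51  50  51  50  50  96 167 193 196 196 197 196 196 195 171  99  51
   49  50  51  50  50  51  50  50  51  50  50  50]
 [ 50  50  51  50  50  51  52  52  52  63  94 113 104  72  50  50  50  50
   51  50  51  51  51  50  50  50  50  50  50  50]
 [ 50  50  50  50  50  51  52  52  52  51  52  50  50  49  50  50  51  50
   50  50  50  50  50  50  51  51  50  50  50  51]]
[[   0    0   35   45 1270]
 [   7   13   16   25  305]] [[17.53228346 21.23385827]
 [14.78360656 25.19016393]]
[0.4935 0.2867 0.055 ]
```

```bash
python3 -m jog '[[[0.0025,0.0115,-0.02],[0,0,0],0.04],[[0.0025,0.0115,-0.05],[0,0,0],0.04],[[0.0025,0.0115,-0.075],[0,0,0],0.04],[[0.0025,0.0115,-0.075],[0,0,0],0.04],[[0.0025,0.0115,-0.075],[0,0,0],0.04]]';python3 - <<'E'
from h import *
r.get_image("top");r.get_image("top")
p=r.get_image("wrist");a=cv2.cvtColor(p["pixels"],cv2.COLOR_RGB2GRAY);t=r.sense()["tool_pos"]
u,v=proj(p,[.4915,.2885,.055]);print(t,u,v)
m=(a[int(v)-45:int(v)+30,250:310]>150).astype(np.uint8);n,l,st,c=cv2.connectedComponentsWithStats(m)
for i in range(1,n):
  if st[i,4]>60:
    q=c[i]+[250,int(v)-45];print(st[i],q,ray(p,*q,.055).round(4))
E
```

```text
clock: 11.3
tool_pos: [0.4909, 0.2878, 0.0999]
tcp_rot: [0.001, 0.999, 0.05, -0.002]
wrist_force: [0.9, 0.7, 0.1]
gripper_width: 0.0401
finger_force: 0.0
[0.49388752 0.29002837 0.10367962] 283.8067384802055 232.37536836342068
[ 25  35  18  18 252] [283.42063492 230.67063492] [0.4926 0.2889 0.055 ]
```

```bash
python3 -m jog '[[[0,0,-0.02],[0,0,0],0.04],[[0,0,-0.04],[0,0,0],0.04],[[0,0,-0.06],[0,0,0],0.04],[[0,0,-0.069],[0,0,0],0.04],[[0,0,-0.069],[0,0,0],0.04]]';python3 -m jog '[[[0,0,0],[0,0,0],0.04],[[0,0,0],[0,0,0],0.005],[[0,0,0],[0,0,0],0.005],[[0,0,0],[0,0,0],0.005],[[0,0,0],[0,0,0],0.005]]';python3 -m jog '[[[0,0,0],[0,0,0],0.005],[[0,0,0.02],[0,0,0],0.005],[[0,0,0.05],[0,0,0],0.005],[[0,0,0.085],[0,0,0],0.005],[[0,0,0.12],[0,0,0],0.005]]'
```

```text
clock: 11.87
tool_pos: [0.4916, 0.2894, 0.0318]
tcp_rot: [0.0, 0.999, 0.05, -0.001]
wrist_force: [-0.2, 0.4, 0.2]
gripper_width: 0.0401
finger_force: 0.0
clock: 12.28
tool_pos: [0.4937, 0.2907, 0.0344]
tcp_rot: [-0.001, 0.999, 0.051, 0.001]
wrist_force: [-0.5, -0.2, 5.9]
gripper_width: 0.0104
finger_force: 39.1
clock: 12.7
tool_pos: [0.4913, 0.2895, 0.1531]
tcp_rot: [0.0, 0.999, 0.051, -0.001]
wrist_force: [0.3, 0.4, -1.5]
gripper_width: 0.0103
finger_force: 39.0
```

```bash
python3 -m jog '[[[0,-0.04,0],[0,0,0],0.005],[[0,-0.08,0],[0,0,0],0.005],[[0,-0.12,0],[0,0,0],0.005],[[0,-0.16,0],[0,0,0],0.005],[[0,-0.2,0],[0,0,0],0.005]]';python3 -m jog '[[[0,-0.04,0],[0,0,0],0.005],[[0,-0.08,0],[0,0,0],0.005],[[0,-0.12,0],[0,0,0],0.005],[[0,-0.16,0],[0,0,0],0.005],[[0,-0.167,0],[0,0,0],0.005]]';python3 -m jog '[[[0,0,-0.02],[0,0,0],0.005],[[0,0,-0.04],[0,0,0],0.005],[[0,0,-0.05],[0,0,0],0.005],[[0,0,-0.05],[0,0,0],0.005],[[0,0,-0.05],[0,0,0],0.005]]';python3 - <<'E'
from h import *
r.get_image("top");r.get_image("top")
p=r.get_image("wrist");a=cv2.cvtColor(p["pixels"],cv2.COLOR_RGB2GRAY);t=np.array(r.sense()["tool_pos"])
save(p,"w10f.png");np.set_printoptions(linewidth=250)
print(t,"bore at",proj(p,[.512,-.0772,.046]),"foot",proj(p,t-[0.002,0,.0325]),"thick top",proj(p,[.556,-.073,.075]))
u,v=map(int,proj(p,[.512,-.0772,.046]))
print(u,v);print(a[v-18:v+40:2,u-24:u+24:2])
E
```

```text
clock: 13.12
tool_pos: [0.4919, 0.0885, 0.1529]
tcp_rot: [-0.0, 0.999, 0.051, 0.0]
wrist_force: [0.1, -0.4, 0.0]
gripper_width: 0.0108
finger_force: 39.1
clock: 13.53
tool_pos: [0.4922, -0.0822, 0.153]
tcp_rot: [0.001, 0.999, 0.049, 0.0]
wrist_force: [-0.1, -0.3, -0.6]
gripper_width: 0.0105
finger_force: 39.1
clock: 13.95
tool_pos: [0.4917, -0.0764, 0.1021]
tcp_rot: [-0.0, 0.999, 0.051, -0.001]
wrist_force: [0.6, 0.6, -0.7]
gripper_width: 0.0108
finger_force: 39.1
[ 0.49341446 -0.07679682  0.10383418] bore at (np.float64(286.1205877223584), np.float64(197.61124959537096)) foot (np.float64(282.33391741896884), np.float64(241.09326979285373)) thick top (np.float64(287.7012873978016), np.float64(129.4745979276508))
286 197
[[236 237 236 233 234 238 235 236 237 235 236 235 235 236 235 234 235 234 236 238 238 240 237 237]
 [235 237 235 233 234 238 234 237 239 236 235 234 235 236 234 235 234 234 235 238 239 239 237 237]
 [235 237 236 233 234 239 235 236 238 235 236 235 235 236 234 235 235 235 235 238 239 239 237 237]
 [235 237 236 233 234 239 235 237 238 235 236 234 234 236 234 235 235 234
[... 1801 characters left out ...]
7 238]
 [237 237 236 234 234 239 236 237 239 238 236 235 235 236 234 235 235 235 236 239 240 238 237 238]
 [237 237 236 234 234 239 236 237 240 238 236 235 235 236 234 235 235 235 236 239 240 238 237 238]
 [237 237 236 234 234 239 236 237 240 238 236 235 235 236 235 236 235 235 236 239 240 238 237 238]
 [237 237 236 234 234 239 237 236 240 238 235 235 234 235 234 236 236 234 236 239 240 238 237 239]
 [236 236 235 233 233 238 236 236 238 201 199 179 224 233 233 233 233 231 233 236 236 234 234 236]
 [204 208 207 203 205 209 209 195 149 153 156 157 156 155 158 108 110 110 109 107 106 105 109 106]
 [205 208 207 203 206 210 199 144 149 154 156 157 157 155 147 109 111 110 110 107 106 105 109 107]]
```

```bash
python3 - <<'E'
from h import *
np.set_printoptions(linewidth=250)
p=r.get_image("wrist");a=cv2.cvtColor(p["pixels"],cv2.COLOR_RGB2GRAY);t=np.array(r.sense()["tool_pos"]);f=np.array([.995,.1,0])
print(t,"bore",ray(p,286.2,197,.046).round(4))
for v in(230,232,234,236,238,242,246,255): print(v,a[v,262:306].tolist())
for c in (279,281,283): print(a[224:305,c].tolist())
for z in(t[2]-.0315,t[2]-.0335): print("foot c",(ray(p,281.5,231,z)-.006*f).round(4))
E
```

```text
[ 0.49342733 -0.07684877  0.10387496] bore [ 0.5126 -0.0773  0.046 ]
230 [238, 237, 238, 239, 238, 236, 235, 235, 235, 237, 240, 241, 238, 237, 238, 240, 241, 240, 237, 235, 235, 235, 234, 234, 235, 236, 236, 236, 236, 236, 237, 237, 237, 236, 236, 236, 238, 240, 240, 240, 241, 240, 239, 238]
232 [224, 225, 228, 227, 225, 223, 223, 223, 224, 226, 229, 229, 226, 225, 227, 225, 207, 172, 155, 156, 157, 159, 159, 160, 166, 183, 200, 219, 207, 177, 179, 180, 179, 179, 178, 179, 180, 181, 181, 182, 180, 179, 178, 179]
234 [206, 209, 210, 209, 208, 206, 205, 205, 208, 210, 212, 212, 210, 194, 157, 148, 151, 154, 155, 156, 158, 159, 159, 159, 159, 157, 157, 154, 143, 117, 111, 111, 112, 112, 111, 111, 110, 109, 109, 109, 106, 104, 108, 109]
236 [205, 209, 210, 209, 209, 206, 205, 205, 208, 210, 212, 213, 192, 143, 145, 148, 151, 155, 156, 157, 158, 159, 160, 160, 159, 158, 157, 154, 152, 144, 124, 112, 111, 112, 112, 112, 110, 107, 109, 108, 107, 105, 107, 110]
238 [206, 209, 209, 209, 208, 207, 205, 206, 208, 210, 211, 197, 152, 145, 148, 150, 153, 154, 156, 157, 158, 159, 160, 160, 158, 1
[... 1324 characters left out ...]
, 160, 159, 159, 159, 159, 160, 159, 160, 160, 160, 160, 160, 160, 160, 160, 159, 163, 192, 210, 208, 206, 205, 206, 206, 207, 208, 204, 202, 202, 203, 204, 206, 206, 205, 206, 211, 216, 218, 218, 215, 207, 104, 34, 34, 34, 33, 35, 34]
[238, 238, 238, 237, 238, 237, 235, 196, 159, 159, 159, 159, 159, 160, 159, 159, 159, 159, 159, 159, 160, 160, 159, 159, 159, 159, 159, 159, 160, 159, 159, 160, 160, 160, 160, 161, 161, 160, 161, 160, 160, 160, 161, 160, 161, 160, 160, 160, 160, 165, 205, 212, 209, 207, 206, 205, 206, 206, 208, 206, 203, 201, 203, 203, 206, 206, 206, 206, 210, 214, 218, 218, 217, 207, 80, 43, 44, 58, 58, 58, 58]
foot c [ 0.4923 -0.0763  0.0724]
foot c [ 0.4916 -0.0764  0.0704]
```

```bash
python3 -m jog '[[[0.01,-0.0004,0],[0,0,0],0.005],[[0.0203,-0.0004,-0.006],[0,0,0],0.005],[[0.0203,-0.0004,-0.012],[0,0,0],0.005],[[0.0203,-0.0004,-0.019],[0,0,0],0.005],[[0.0203,-0.0004,-0.019],[0,0,0],0.005]]';python3 - <<'E'
from h import *
r.get_image("top");r.get_image("top")
p=r.get_image("wrist");a=cv2.cvtColor(p["pixels"],cv2.COLOR_RGB2GRAY);t=np.array(r.sense()["tool_pos"]);f=np.array([.995,.1,0])
save(p,"w11f.png");print(t,r.sense()["wrist_force"],proj(p,[.5123,-.0773,.046]))
for v in range(228,254,3): print(v,a[v,262:306].tolist())
for c in (279,281,283,285): print(a[210:250,c].tolist())
E
```

```text
clock: 14.57
tool_pos: [0.5113, -0.0771, 0.0819]
tcp_rot: [-0.0, 0.999, 0.051, -0.002]
wrist_force: [-1.4, 0.8, -0.6]
gripper_width: 0.0106
finger_force: 39.1
[ 0.5120009  -0.07732975  0.08323471] [-0.04249372  0.21283967 -0.83672   ] (np.float64(282.755992032847), np.float64(234.35239504236995))
228 [241, 240, 239, 240, 241, 243, 244, 241, 240, 237, 228, 222, 221, 236, 242, 244, 243, 240, 239, 238, 239, 239, 240, 241, 243, 244, 245, 244, 237, 216, 218, 224, 234, 240, 241, 243, 244, 244, 244, 245, 244, 243, 243, 242]
231 [241, 240, 238, 240, 242, 244, 244, 238, 227, 223, 205, 182, 188, 194, 195, 200, 220, 226, 206, 205, 207, 203, 190, 206, 229, 218, 196, 193, 189, 182, 179, 193, 224, 230, 240, 243, 244, 244, 244, 244, 244, 243, 242, 242]
234 [241, 240, 239, 240, 242, 244, 243, 234, 227, 216, 179, 185, 186, 179, 161, 157, 160, 162, 164, 165, 167, 168, 169, 168, 167, 167, 166, 164, 167, 181, 185, 189, 213, 228, 235, 244, 244, 244, 245, 245, 244, 243, 243, 242]
237 [241, 240, 239, 240, 241, 244, 243, 235, 230, 223, 186, 183, 168, 153, 155, 159, 162, 163, 165, 166, 168, 169, 170, 169, 16
[... 1311 characters left out ...]
0, 226, 169, 161, 162, 163, 163, 163, 163, 164, 163, 163, 163, 165, 164, 164, 164, 164, 164, 165]
[240, 240, 240, 240, 240, 240, 240, 240, 240, 240, 240, 240, 239, 228, 220, 238, 238, 238, 238, 238, 236, 205, 165, 165, 165, 166, 166, 166, 166, 166, 166, 166, 167, 166, 167, 166, 167, 167, 167, 166]
[241, 241, 240, 240, 240, 240, 240, 240, 240, 240, 241, 240, 239, 224, 225, 239, 239, 239, 239, 240, 238, 203, 169, 168, 168, 168, 169, 169, 168, 168, 168, 168, 168, 168, 169, 169, 169, 168, 169, 169]
[242, 242, 242, 241, 241, 242, 241, 241, 241, 241, 241, 241, 240, 230, 217, 240, 241, 241, 241, 241, 240, 206, 169, 169, 168, 169, 169, 169, 169, 169, 168, 169, 169, 168, 169, 168, 169, 169, 168, 169]
```

```bash
python3 - <<'E'
from h import *
p=r.get_image("wrist");t=np.array(r.sense()["tool_pos"]);f=np.array([.995,.1,0])
print(t,"bore",(ray(p,282.7,223.7,.046)-.007*f).round(4))
for o in(.0305,.0315,.0325): print("foot c",(ray(p,282.8,231,t[2]-o)-.006*f).round(4))
print("top c",(ray(p,283,274,t[2]+.0235)).round(4))
E
```

```text
[ 0.51230559 -0.07740901  0.08353171] bore [ 0.5124 -0.0774  0.046 ]
foot c [ 0.5113 -0.0776  0.053 ]
foot c [ 0.5109 -0.0776  0.052 ]
foot c [ 0.5106 -0.0776  0.051 ]
top c [ 0.5179 -0.0769  0.107 ]
```

```bash
python3 -m jog '[[[0.0014,0.0002,0],[0,0,0],0.005],[[0.0014,0.0002,-0.003],[0,0,0],0.005],[[0.0014,0.0002,-0.006],[0,0,0],0.005],[[0.0014,0.0002,-0.01],[0,0,0],0.005],[[0.0014,0.0002,-0.01],[0,0,0],0.005]]'
```

```text
clock: 15.18
tool_pos: [0.5133, -0.0771, 0.0727]
tcp_rot: [-0.0, 0.999, 0.051, -0.001]
wrist_force: [-0.3, -0.1, -0.7]
gripper_width: 0.0102
finger_force: 39.3
```

```bash
python3 -m jog '[[[0,0,-0.005],[0,0,0],0.005],[[0,0,-0.01],[0,0,0],0.005],[[0,0,-0.014],[0,0,0],0.005],[[0,0,-0.017],[0,0,0],0.005],[[0,0,-0.017],[0,0,0],0.005]]';python3 -m jog '[[[0,0,0],[0,0,0],0.03],[[0,0,0],[0,0,0],0.035],[[0,0,0],[0,0,0],0.035],[[0,0,0],[0,0,0],0.035]]';python3 -m jog '[[[0,0,0.035],[0,0,0],0.035],[[0,0,0.07],[0,0,0],0.035],[[-0.01,0,0.1],[0,0,0],0.035],[[-0.03,0,0.1],[0,0,0],0.035],[[-0.03,0,0.1],[0,0,0],0.035]]'
python3 - <<'E'
from h import *
r.get_image("top");r.get_image("top")
p=r.get_image("wrist");save(p,"w12f.png");print(r.sense()["tool_pos"])
print(proj(p,[.5124,-.0774,.075]),proj(p,[.556,-.073,.075]),proj(p,[.4895,-.0797,.046]),proj(p,[.4895,-.0797,.012]))
cv2.imwrite("pics/w12.png",cv2.resize(p["pixels"][30:330,130:430,::-1],(600,600),interpolation=cv2.INTER_CUBIC))
E
```

```text
clock: 15.6
tool_pos: [0.5133, -0.0772, 0.0555]
tcp_rot: [-0.0, 0.999, 0.051, -0.001]
wrist_force: [-0.9, 0.5, -1.0]
gripper_width: 0.0105
finger_force: 39.3
clock: 15.93
tool_pos: [0.5144, -0.0773, 0.057]
tcp_rot: [0.0, 0.999, 0.051, 0.0]
wrist_force: [0.7, 0.4, -0.0]
gripper_width: 0.0351
finger_force: 0.0
clock: 16.35
tool_pos: [0.4836, -0.0775, 0.1592]
tcp_rot: [0.001, 0.999, 0.05, 0.002]
wrist_force: [-1.1, -0.0, -0.7]
gripper_width: 0.0351
finger_force: 0.0
[ 0.48382346 -0.07714504  0.15602452]
(np.float64(286.71756172533094), np.float64(176.41588042572803)) (np.float64(287.0145861980159), np.float64(112.88242906820787)) (np.float64(286.0810588707754), np.float64(197.78347128212712)) (np.float64(285.63643941054534), np.float64(189.04497039607438))
```

View pics/w12.png

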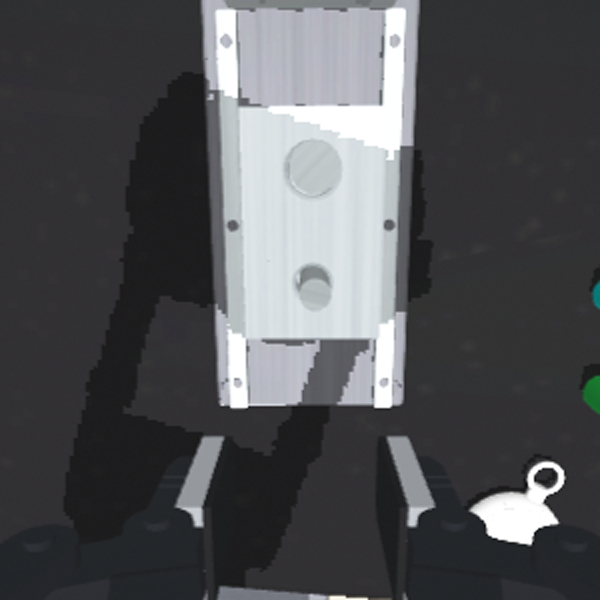

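Both pins are home: the heads at (313,168) and (314,293) match the positions predicted for seated pins. Next I'll close the fingers and go down behind the block's rear face, whose edge is at row 339.

```bash
python3 -m jog '[[[-0.02,-0.005,0],[0,0,0],0],[[-0.022,-0.005,-0.03],[0,0,0],0],[[-0.022,-0.005,-0.06],[0,0,0],0],[[-0.022,-0.005,-0.085],[0,0,0],0],[[-0.022,-0.005,-0.085],[0,0,0],0]]' 40;python3 -m jog '[[[0,0,-0.02],[0,0,0],0],[[0,0,-0.035],[0,0,0],0],[[0,0,-0.043],[0,0,0],0],[[0,0,-0.043],[0,0,0],0],[[0,0,-0.043],[0,0,0],0]]'
```

```text
clock: 16.92
tool_pos: [0.4569, -0.081, 0.0653]
tcp_rot: [-0.002, 0.999, 0.05, -0.006]
wrist_force: [-2.1, 1.6, -1.3]
gripper_width: -0.0001
finger_force: 0.0
clock: 17.33
tool_pos: [0.4623, -0.0822, 0.0287]
tcp_rot: [-0.0, 0.999, 0.051, -0.0]
wrist_force: [-0.3, 0.5, 0.3]
gripper_width: -0.0001
finger_force: 0.0
```

```bash
python3 -m jog '[[[0.006,0.0006,0],[0,0,0],0],[[0.012,0.0012,0],[0,0,0],0],[[0.016,0.0016,0],[0,0,0],0],[[0.02,0.002,0],[0,0,0],0],[[0.024,0.0024,0],[0,0,0],0]]';python3 -m jog '[[[0.004,0.0004,0],[0,0,0],0],[[0.008,0.0008,0],[0,0,0],0],[[0.012,0.0012,0],[0,0,0],0],[[0.016,0.0016,0],[0,0,0],0],[[0.016,0.0016,0],[0,0,0],0]]'
```

```text
clock: 17.75
tool_pos: [0.4836, -0.0798, 0.0288]
tcp_rot: [-0.0, 0.999, 0.051, -0.003]
wrist_force: [-10.6, -1.5, 8.1]
gripper_width: -0.0003
finger_force: 5.3
clock: 18.17
tool_pos: [0.5014, -0.0782, 0.0288]
tcp_rot: [-0.0, 0.999, 0.051, -0.001]
wrist_force: [-3.3, -0.9, 1.8]
gripper_width: 0.0
finger_force: 2.1
```

```bash
python3 -m jog '[[[0.003,0.0003,0],[0,0,0],0],[[0.006,0.0006,0],[0,0,0],0],[[0.009,0.0009,0],[0,0,0],0],[[0.012,0.0012,0],[0,0,0],0],[[0.012,0.0012,0],[0,0,0],0]]';python3 - <<'E'
from h import *
p=r.get_image("wrist");save(p,"w13f.png");s=r.sense();print(s["tool_pos"],s["wrist_force"])
for d in r.find_in(p,"stop_face")[:2]: print(d["score"],world(p,d["xyz"]).round(4))
E
```

```text
clock: 18.58
tool_pos: [0.5134, -0.0769, 0.0286]
tcp_rot: [-0.0, 0.999, 0.051, -0.001]
wrist_force: [-3.9, 0.3, -0.1]
gripper_width: -0.0001
finger_force: 2.1
[ 0.51342705 -0.07690874  0.02858338] [-3.57351923 -1.04752596  1.83771258]
0.66 [ 0.5723 -0.07    0.0433]
```

```bash
python3 -m jog '[[[0.002,0.0002,0],[0,0,0],0],[[0.004,0.0004,0],[0,0,0],0],[[0.006,0.0006,0],[0,0,0],0],[[0.006,0.0006,0],[0,0,0],0]]';python3 -m jog '[[[0.002,0.0002,0],[0,0,0],0],[[0.004,0.0004,0],[0,0,0],0],[[0.004,0.0004,0],[0,0,0],0],[[0.004,0.0004,0],[0,0,0],0]]';
```

```text
clock: 19.02
tool_pos: [0.5193, -0.0764, 0.0286]
tcp_rot: [-0.0, 0.999, 0.051, -0.001]
wrist_force: [-5.2, 0.8, 3.2]
gripper_width: -0.0003
finger_force: 2.8
clock: 19.35
tool_pos: [0.5213, -0.0761, 0.0285]
tcp_rot: [-0.0, 0.999, 0.051, -0.003]
wrist_force: [-10.9, -1.3, 9.1]
gripper_width: 0.0001
finger_force: 5.7
```

```bash
cat > prof.py <<'E'
from h import *
p=r.get_image("wrist");s=r.sense();print(s["tool_pos"],s["wrist_force"],s["finger_force"])
save(p,"prof%d.png"%(s["clock"]*100))
a=cv2.cvtColor(p["pixels"],cv2.COLOR_RGB2GRAY);f=np.array([.995,.1,0]);n=np.array([-.1,.995,0])
for lat in(.012,-.012):
  o=np.array([.556,-.073,0])+lat*n
  L=[]
  for d in np.arange(.01,.11,.001):
    u,v=proj(p,o+d*f+[0,0,.05]); u,v=int(round(u)),int(round(v))
    L.append(int(a[v,u]) if 0<=v<420 and 0<=u<560 else -1)
  print(lat,L)
print(proj(p,[.62,-.066,.05]),proj(p,[.65,-.063,.05]))
E
python3 prof.py
```

```text
[ 0.5212883  -0.07609781  0.02853036] [-11.831261    -1.89826401   8.0658304 ] 5.645305663347244
0.012 [147, 147, 146, 146, 146, 146, 147, 146, 146, 146, 146, 148, 148, 147, 147, 146, 146, 147, 146, 146, 147, 149, 149, 148, 148, 148, 149, 151, 150, 149, 147, 143, 138, 143, 144, 148, 147, 248, 249, 249, 250, 250, 249, 250, 248, 248, 247, 247, 247, 247, 247, 247, 247, 247, 120, 149, 218, 234, 233, 231, 233, 232, -1, -1, -1, -1, -1, -1, -1, -1, -1, -1, -1, -1, -1, -1, -1, -1, -1, -1, -1, -1, -1, -1, -1, -1, -1, -1, -1, -1, -1, -1, -1, -1, -1, -1, -1, -1, -1, -1]
-0.012 [152, 154, 153, 152, 153, 153, 152, 153, 153, 154, 153, 152, 152, 153, 153, 153, 154, 153, 153, 153, 154, 155, 156, 155, 155, 155, 156, 156, 155, 252, 252, 252, 252, 252, 252, 252, 251, 251, 251, 251, 251, 251, 251, 251, 249, 249, 249, 249, 249, 249, 249, 249, 249, 249, 157, 137, 216, 235, 233, 232, 231, 230, -1, -1, -1, -1, -1, -1, -1, -1, -1, -1, -1, -1, -1, -1, -1, -1, -1, -1, -1, -1, -1, -1, -1, -1, -1, -1, -1, -1, -1, -1, -1, -1, -1, -1, -1, -1, -1, -1]
(np.float64(282.81225293951485), np.float64(24.932197579957688)) (np.float64(283.09766074950346), np.float64(-82.43805369462041))
```

```bash
cat > prof2.py <<'E'
from h import *
import sys
p=r.get_image("wrist");s=r.sense();print(s["tool_pos"],s["wrist_force"],s["finger_force"])
a=cv2.cvtColor(p["pixels"],cv2.COLOR_RGB2GRAY);f=np.array([.995,.1,0]);n=np.array([-.1,.995,0])
for lat,z in((.034,.02),(.0365,.02),(.032,.05),(-.034,.02),(-.0365,.02),(-.032,.05)):
  L=[]
  for d in np.arange(.03,.085,.001):
    u,v=proj(p,np.array([.556,-.073,z])+lat*n+d*f); u,v=int(round(u)),int(round(v))
    L.append(int(a[v,u]) if 0<=v<420 and 0<=u<560 else -1)
  print(lat,z,L)
t=r.get_image("top");a=cv2.cvtColor(t["pixels"],cv2.COLOR_RGB2GRAY)
for lat in(-.03,-.02,0,.02,.03):
  print(lat,[int(a[int(round(v)),int(round(u))]) for u,v in (proj(t,np.array([.556,-.073,.05])+lat*n+d*f) for d in np.arange(.05,.125,.0015))])
E
python3 prof2.py
```

```text
[ 0.52127929 -0.07607325  0.02852193] [-11.6299303   -0.90943698   8.49879872] 5.6245071440935135
0.034 0.02 [158, 158, 158, 158, 157, 158, 157, 156, 158, 158, 158, 158, 157, 157, 157, 158, 158, 158, 158, 157, 158, 157, 159, 159, 158, 252, 251, 251, 251, 251, 251, 251, 251, 251, 251, 251, 251, 251, 251, 250, 250, 242, 72, 193, 229, 235, 233, 232, 232, 233, 232, 231, -1, -1, -1, -1]
0.0365 0.02 [123, 123, 124, 125, 125, 123, 124, 124, 124, 125, 125, 126, 124, 124, 124, 125, 126, 111, 62, 60, 61, 60, 121, 125, 124, 226, 231, 231, 232, 231, 232, 210, 119, 118, 118, 117, 114, 95, 87, 84, 83, 85, 79, 193, 229, 234, 233, 232, 232, 233, 232, 231, -1, -1, -1, -1]
0.032 0.05 [60, 60, 59, 59, 60, 60, 59, 59, 59, 60, 60, 58, 58, 59, 59, 59, 59, 59, 58, 58, 58, 59, 59, 59, 59, 59, 117, 116, 117, 115, 116, 114, 117, 85, 87, 156, 228, 233, 232, 232, 232, 232, -1, -1, -1, -1, -1, -1, -1, -1, -1, -1, -1, -1, -1, -1]
-0.034 0.02 [130, 130, 129, 129, 130, 130, 237, 236, 236, 236, 236, 236, 236, 236, 236, 236, 236, 236, 127, 122, 122, 121, 174, 235, 235, 235, 236, 236, 235, 235, 235, 220, 118, 114, 113
[... 1108 characters left out ...]
, 38, 33]
0 [124, 122, 122, 116, 116, 114, 114, 109, 113, 109, 109, 107, 107, 106, 106, 102, 102, 101, 101, 100, 100, 100, 96, 96, 93, 93, 92, 92, 85, 85, 82, 82, 78, 78, 77, 77, 95, 95, 108, 108, 108, 108, 49, 49, 35, 35, 30, 30, 36, 36]
0.02 [120, 120, 126, 126, 125, 125, 120, 120, 116, 116, 110, 110, 112, 112, 108, 107, 106, 106, 102, 102, 103, 103, 100, 100, 100, 98, 98, 94, 94, 95, 95, 90, 90, 81, 81, 78, 78, 75, 75, 76, 76, 67, 67, 132, 132, 62, 62, 35, 35, 36]
0.03 [116, 120, 120, 122, 122, 124, 124, 125, 125, 120, 120, 116, 116, 109, 109, 109, 109, 106, 106, 106, 106, 100, 100, 97, 97, 89, 89, 78, 78, 71, 71, 66, 66, 64, 64, 69, 69, 74, 74, 76, 76, 74, 74, 74, 71, 71, 40, 40, 35, 35]
```

```bash
python3 -m jog '[[[0.001,0.0001,0.001],[0,0,0],0],[[0.002,0.0002,0.002],[0,0,0],0],[[0.003,0.0003,0.002],[0,0,0],0],[[0.003,0.0003,0.002],[0,0,0],0],[[0.003,0.0003,0.002],[0,0,0],0]]'; python3 prof2.py | sed -n 1,4p
```

```text
clock: 19.92
tool_pos: [0.525, -0.0756, 0.0293]
tcp_rot: [-0.0, 0.999, 0.051, -0.002]
wrist_force: [-5.5, -1.6, -4.0]
gripper_width: -0.0
finger_force: 2.6
[ 0.52503241 -0.0756226   0.02933144] [-4.96646667 -1.26007247 -2.89433817] 2.5836646478273906
0.034 0.02 [158, 159, 158, 159, 160, 159, 158, 159, 160, 159, 159, 159, 159, 159, 158, 159, 160, 159, 160, 160, 159, 159, 159, 160, 160, 160, 159, 159, 159, 251, 252, 252, 251, 251, 251, 251, 251, 251, 251, 251, 251, 251, 250, 250, 251, 156, 75, 202, 235, 235, 233, 233, 233, 234, 233, 232]
0.0365 0.02 [124, 124, 124, 124, 125, 126, 124, 123, 124, 125, 126, 126, 126, 125, 125, 125, 125, 103, 62, 60, 61, 61, 123, 125, 126, 126, 124, 124, 125, 232, 233, 207, 120, 121, 120, 120, 119, 119, 119, 119, 115, 85, 88, 86, 87, 88, 76, 202, 234, 234, 233, 233, 233, 234, 233, 232]
0.032 0.05 [59, 60, 61, 60, 59, 59, 59, 60, 59, 59, 60, 59, 60, 59, 60, 59, 59, 60, 59, 59, 59, 58, 60, 59, 60, 59, 59, 59, 59, 79, 116, 116, 118, 116, 117, 116, 110, 86, 86, 188, 234, 233, 232, 233, 234, 233, -1, -1, -1, -1, -1, -1, -1, -1, -1, -1]
```

```bash
python3 -m jog '[[[0.001,0.0001,0],[0,0,0],0],[[0.002,0.0002,0],[0,0,0],0],[[0.003,0.0003,0.0005],[0,0,0],0],[[0.0035,0.0003,0.0005],[0,0,0],0],[[0.0035,0.0003,0.0005],[0,0,0],0]]'; python3 prof2.py | sed -n 1,4p
```

```text
clock: 20.43
tool_pos: [0.5273, -0.0754, 0.0294]
tcp_rot: [-0.0, 0.999, 0.051, -0.003]
wrist_force: [-6.5, -1.6, -3.6]
gripper_width: -0.0002
finger_force: 3.6
[ 0.52731618 -0.07534025  0.02932632] [-7.02047534 -2.05233602 -3.27801081] 3.6053921312395687
0.034 0.02 [159, 159, 158, 159, 159, 160, 159, 159, 159, 159, 159, 160, 159, 159, 160, 160, 160, 159, 159, 160, 160, 160, 160, 160, 159, 159, 161, 161, 160, 160, 160, 252, 252, 252, 252, 252, 252, 251, 251, 251, 251, 251, 251, 251, 251, 251, 251, 243, 75, 187, 228, 236, 234, 233, 234, 234]
0.0365 0.02 [126, 123, 123, 124, 125, 125, 125, 126, 127, 125, 125, 125, 126, 125, 126, 125, 125, 102, 61, 62, 61, 61, 122, 125, 126, 125, 126, 127, 127, 125, 124, 192, 60, 120, 120, 121, 121, 120, 119, 120, 120, 119, 118, 90, 89, 85, 86, 85, 75, 187, 228, 235, 234, 233, 234, 234]
0.032 0.05 [61, 60, 60, 60, 61, 61, 59, 60, 60, 61, 61, 60, 60, 61, 61, 61, 60, 60, 60, 60, 60, 60, 60, 60, 60, 59, 60, 59, 59, 60, 60, 60, 118, 117, 119, 119, 117, 117, 117, 85, 89, 140, 226, 234, 233, 233, 234, 233, 232, -1, -1, -1, -1, -1, -1, -1]
```

```bash
python3 -m jog '[[[0.0005,0,0],[0,0,0],0],[[0.001,0.0001,0],[0,0,0],0],[[0.0014,0.0001,0],[0,0,0],0],[[0.0014,0.0001,0],[0,0,0],0],[[0.0014,0.0001,0],[0,0,0],0]]';python3 -m jog '[[[0,0,0],[0,0,0],0],[[0,0,0],[0,0,0],0],[[0,0,0],[0,0,0],0],[[0,0,0],[0,0,0],0],[[0,0,0],[0,0,0],0]]'; python3 -m jog '[[[0,0,0],[0,0,0],0],[[0,0,0],[0,0,0],0],[[0,0,0],[0,0,0],0],[[0,0,0],[0,0,0],0],[[0,0,0],[0,0,0],0]]';python3 prof2.py | sed -n '1p;3,4p'
```

```text
clock: 20.95
tool_pos: [0.5281, -0.0752, 0.0291]
tcp_rot: [-0.0, 0.999, 0.051, -0.004]
wrist_force: [-8.1, -2.1, -3.5]
gripper_width: -0.0002
finger_force: 4.2
clock: 21.37
tool_pos: [0.5281, -0.0753, 0.0291]
tcp_rot: [-0.0, 0.999, 0.051, -0.004]
wrist_force: [-8.5, -2.9, -3.2]
gripper_width: 0.0003
finger_force: 4.2
clock: 21.78
tool_pos: [0.528, -0.0753, 0.0291]
tcp_rot: [-0.0, 0.999, 0.051, -0.004]
wrist_force: [-8.1, -1.2, -2.1]
gripper_width: -0.0002
finger_force: 4.2
[ 0.52805206 -0.07524011  0.02908839] [-9.14923602 -2.10112676 -2.94888129] 4.220753833651543
0.0365 0.02 [126, 124, 124, 126, 125, 125, 125, 125, 124, 125, 125, 125, 126, 127, 126, 125, 126, 121, 63, 62, 62, 61, 125, 125, 126, 126, 127, 127, 127, 125, 125, 121, 60, 121, 120, 121, 121, 120, 120, 121, 120, 120, 119, 119, 85, 89, 85, 86, 89, 132, 201, 234, 235, 234, 233, 235]
0.032 0.05 [62, 60, 60, 61, 61, 61, 61, 61, 61, 61, 62, 61, 60, 60, 60, 60, 60, 61, 59, 61, 60, 60, 60, 60, 60, 61, 59, 59, 60, 61, 60, 60, 60, 116, 119, 119, 118, 117, 118, 113, 74, 87, 181, 233, 235, 234, 233, 235, 233, -1, -1, -1, -1, -1, -1, -1]
```

The push is steady at about 8.3 N with the plate back about 9.5 mm, so I'll hand the job in.

```bash
python3 -c "from workcell import r; print(r.close_job())"
```

```text
the job is handed in; nothing more can be done
None
```

I handed the job in with both pins home in their own bores and the fingers still pressing the block on the stop plate at about 8 N, the plate pushed back about 9–10 mm; the hand-in returned no verdict.

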